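# Crank the book press down on a mended book

### The job

A mended book lies in the book press and has to be clamped while its glue sets. Pick up the loose crank, fit it fully down onto the square end on top of the press's screw, and wind it clockwise (seen from above) through two and more full turns until the platen board is pressed firmly, not just touching, on the book. Leave the crank on the screw, and do not knock over the bottle or push the book about.

Things in the scene. Friction and masses are not known exactly. Their poses are not given: they have to be found in the camera images.
- press: Book press, fixed: plywood base 190 x 290 x 22 mm, two steel posts 122 mm either side of the middle along its y, grey crossbar 55 x 285 mm (x, y), top 142 mm above the table, end nuts to 150 mm. Origin: centre of the base's underside on the table, straight below the screw. Stands left or right of the robot's centre line, turned up to 0.3 rad.
- screw_seat (a point): Middle of the top of the dark round collar (30 mm across) on the screw, 152 mm above the table. From it the screw's plain steel square end rises: 14 x 14 mm, 24 mm high, then a blunt cone 6 mm high. The seated crank's hub rests on the collar. z is up; x and y are square to the flats and turn with the screw.
- screw (a joint): Screw angle, rad; grows clockwise seen from above. 10 mm of platen travel per turn. Starts at 0 to 2.5. The platen touches the book at about 12.6, presses firmly (over 10 N, by springs) from about 14, and the screw's stop is at 17.6; anything from 14 to the stop is well clamped. Friction of 0.12 N m (2 N at the knob) holds it where it is left.
- crank: Loose steel crank, 0.28 kg, stands on its hub, knob up. Hub: square block 34 x 34 x 40 mm high, sides along x and y, with a socket 17 x 17 mm, 32 mm deep, in its underside, mouth flared to 23 mm; goes on the screw in any quarter turn (12 degrees slack). Flat arm along +x, 22 mm wide, 32 to 40 mm above the underside. Origin: centre of the socket's mouth. Grip the hub's +-y sides.
- knob_mid (a point): Middle of the crank's upright black knob: a cylinder 22 mm across and 38 mm high (43 to 81 mm above the hub's underside), 70 mm from the hub's centre along the crank's +x. It spins freely on its pin, so a gripper holding it need not turn as the crank goes round.
- platen: The plywood pressing board, 115 x 190 x 14 mm, hung on two posts below the crossbar; origin: middle of its underside, 16 to 20 mm above the book at the start. It comes down as the screw is wound and then presses by springs.
- book: The mended book, 150 x 190 x 30 mm, 0.45 kg, lying loose on the press's base board under the platen, sticking out about 18 mm before and behind it. Origin: centre of its underside.
- bottle: A full clear water bottle, 64 mm across and 200 mm tall, standing at the left side of the table. Origin: centre of its underside.

How it is judged:
By the outcome, as a careful person would: the job done as asked, in the order asked, and still so for the second after the job is handed in, with the robot touching nothing.
It also fails if it takes over 72 s, if anything falls off the work surface, if the arm or the gripper's body presses on something with over 40 N, if the wrist force passes 120 N, or if a joint passes its speed limit or range.

### The arm

A 6-joint arm with a two-finger parallel gripper is mounted at the origin on the work surface. World frame = base frame: x ahead of the robot, y to its left, z up, the work surface at z = 0. Lengths are in m, angles in rad, forces in N, time in s.
With the tool pointing down it reaches from about 0.25 to 0.725 m from the base axis. Payload 9.7 kg.
Tool frame: the origin (TCP) lies on the front face of the gripper's body, between the roots of the fingers; the fingertips stand 73 mm ahead of it and the grasp point (between the pads) lies 54 mm ahead of it; y points along the fingers, z is the direction in which the jaws open and shut, and the axes are right-handed (so a half turn about y gives the same grasp; the last joint's range is limited). The gripper opens to 85 mm and grips with 20 to 120 N. Pads are 22 mm wide; open, the fingers measure 114 mm over their backs; the gripper's body (76 mm by 85 mm) begins 54 mm behind the grasp point. The pads swing forward as they close: fully open they stand 13 mm farther back than shut.
Start: joints at [1.213, 0.087, 0.176, 1.66, 0, 1.571], TCP at [0.193, 0.515, 0.304] pointing down, gripper open.
Joint ranges: [-3.13, 3.13], [-0.85, 1.81], [-1.15, 1.24], [-2.2, 2.28], [-1.44, 1.52], [-3.14, 3.14]. Speed limits (rad/s): [2.22, 2.22, 2.57, 3.14, 3.14, 3.14].

### API

Orientations are given as a unit quaternion [w, x, y, z].
In Python, from cell import r gives the robot as it stands. The module is installed in compiled form; this text tells all that it offers.
- The arm moves only by the shell command python3 -m jog 'ROWS' [FORCE]. ROWS is JSON, a list of rows, each an object with "xyz": the shift along the tool's x, y, z in m, a list of three; "yaw": the turn about the tool's y in degrees; "hand": the closure, from 0 (fully open) to 1 (shut). A call has 1 to 8 rows; each row shifts and turns the commanded pose from where the row before left it, along the tool's axes as they then stand; what a row does not reach is not made up. A row lasts 1/8 s, in which the tool goes at most 62.5 mm and 10.7 degrees, less where a joint would pass 70% of its speed; a pose out of reach is approached as far as the arm can. A call with a gripper value outside its range is refused whole. The fingers move at their own pace and stop on an object; FORCE is the grip in N (left out, the last holds). Time passes only in rows, so rows that do not move let the fingers close. It gives the time, the measured TCP pose, the force and the opening at its end, in the units of the state.
- r.sense(): the state, without advancing time (a new reading comes with each control period).
- r.capture(name): name is "scene" or "top" or "wrist"; returns (picture, depth): 400x640x3 uint8, red, green, blue; 400x640 float32, m along the optical axis (not along the pixel's ray), 0 where there is no reading.
- r.camera_params(name): a dict with "mtx" (3x3 intrinsics, pixels), "R" (3x3) and "t" (3): a world point X has camera coordinates R X + t; the wrist camera has in their place "T_tool_cam" (4x4, takes a point from camera to tool coordinates, whose origin is the TCP and whose axes are the tool frame's). Camera axes: x right, y down, z forward; pixel columns grow to the right and rows downward; lengths in m; the calibration is good to about 2 mm. A picture is of the moment at which its call begins: read the wrist's pose just before it. camera_params takes no time and is no camera call.
- r.sign_off(): hands the job in, once; it reports no verdict.
Trained networks look in the newest picture that a camera, given by its name, has taken for a name from the list of things; names that differ only in an ending like _2 or _b are one class to them, and where a whole thing is asked for, a point or a joint stands for the part that bears it (a point fixed in the world has none). Each returns a list of dicts, best first, with "p" (0 to 1); they miss things now and then, are a little off and sometimes report something else, mostly with a low value. They report only what shows in the picture. A call takes as long as a camera call.
- r.find_in(camera, name): "point" ([column, row] in pixels, amid what is visible of it).
- r.place_of(camera, name): "point" ([column, row] in pixels: a listed point, or the origin of a listed thing).
The state is a dict: "time": time; "joint_pos": joint angles; "dq": joint speeds; "joint_torque": joint torques, N m; "ee_pos": TCP position; "ee_rot": TCP orientation; "ft_force": force on the tool from outside, world axes, zero at the start; "torque": the same for the moment, N m; "finger_gap": opening from 0.0 (shut) to 1.0 (fully open).
Only numpy, scipy, OpenCV 4.12 (cv2) and the standard library are available. Lean on these libraries where they do the work, as an engineer would, in place of code of your own. Each camera call takes 0.05 s, during which the arm holds its last target. There are 200 camera calls.

## Working session

There is one attempt and no reset: what is moved stays moved. The work goes in short steps, Python scripts to look and compute and a shell command to move; the robot and the scene stay as the last step left them, time stands still between calls to the robot, and variables do not carry over. Pictures are saved under pics/ and viewed, about 8 in all and at most 12, crops included, and the job is handed in when it is done.

```bash
mkdir -p pics; cat > h.py <<'E'
import numpy as np, cv2
from cell import r
from scipy.spatial.transform import Rotation as Ro
def pose():
    s=r.sense(); q=np.array(s["ee_rot"]); return np.array(s["ee_pos"]), Ro.from_quat(q[[1,2,3,0]]).as_matrix(), s
def cap(n):
    p,R,s=pose(); im,d=r.capture(n); c=r.camera_params(n); K=np.array(c["mtx"])
    if n=="wrist":
        T=np.array(c["T_tool_cam"]); Rc=R@T[:3,:3]; o=R@T[:3,3]+p
    else:
        Rc=np.array(c["R"]).T; o=-Rc@np.array(c["t"])
    return im,d,K,Rc,o
def ray_z(px,z,K,Rc,o):
    v=Rc@np.linalg.inv(K)@np.array([px[0],px[1],1.0]); return o+v*(z-o[2])/v[2]
def cloud(d,K,Rc,o):
    v,u=np.indices(d.shape); P=np.stack([(u-K[0,2])/K[0,0]*d,(v-K[1,2])/K[1,1]*d,d],-1); return P@Rc.T+o
def save(n,im): cv2.imwrite("pics/"+n,im[...,::-1])
E
python3 - <<'E'
from h import *
p,R,s=pose(); print(s,R)
for n in ("top","scene"):
    im,d,K,Rc,o=cap(n); save(n+"0.png",im); print(n,o,K[0,0],Rc[:,2])
    for k,z in (("crank",0),("knob_mid",.062),("screw_seat",.152),("press",0),("bottle",0),("book",.022)):
        for f in r.place_of(n,k)[:2]: print(k,f,ray_z(f["point"],z,K,Rc,o).round(3))
E
```

```text
{'time': 0.0, 'joint_pos': array([1.21298795e+00, 8.74694811e-02, 1.75110868e-01, 1.65981097e+00,
       2.25658382e-05, 1.57082740e+00]), 'dq': array([ 1.07155994e-03, -6.56376656e-04, -1.70041510e-05,  1.12613919e-03,
       -6.26590546e-05, -1.77209211e-03]), 'joint_torque': array([ 3.61292943e-03, -5.20373726e+01,  4.64815485e+01,  1.57723459e-02,
       -6.26824612e-05,  3.70459375e-06]), 'ee_pos': array([0.19256811, 0.51503556, 0.3031659 ]), 'ee_rot': array([-0.69534238,  0.69629508, -0.12593564,  0.12574716]), 'ft_force': array([ 0.27127233,  0.56408023, -0.17057114]), 'torque': array([ 0.04293379,  0.05662901, -0.03591519]), 'finger_gap': 0.9984196559052715} [[ 9.36655733e-01 -5.02082506e-04  3.50251032e-01]
 [-3.50251392e-01 -1.27838273e-03  9.36654861e-01]
 [-2.25231491e-05 -9.99999057e-01 -1.37325961e-03]]
top [0.40469347 0.13858424 1.03205823] 423.9006153868316 [ 0.16838107 -0.00493014 -0.98570965]
crank {'point': [293.5, 199.7], 'p': 0.87} [0.561 0.197 0.   ]
crank {'point': [475.7, 208.4], 'p': 0.25} [ 0.534 -0.25   0.   ]
knob_mid {'point': [287.7, 163.1], 'p': 0.89} [0.639 0.207 0.062]
knob_mid {'point': [452.0, 211.5], 'p': 0.57} [ 0.52  -0.171  0.062]
screw_seat {'point': [475.0, 203.7], 'p': 0.66} [ 0.525 -0.192  0.152]
press {'point': [454.1, 211.7], 'p': 0.59} [ 0.527 -0.196  0.   ]
bottle {'point': [191.8, 224.9], 'p': 0.65} [0.502 0.445 0.   ]
scene [0.19264048 0.08954092 1.00065114] 422.4848762601138 [ 0.36373603  0.04433704 -0.93044631]
crank {'point': [293.8, 201.7], 'p': 0.64} [0.571 0.193 0.   ]
knob_mid {'point': [293.1, 169.4], 'p': 0.84} [0.632 0.199 0.062]
screw_seat {'point': [465.5, 214.3], 'p': 0.7} [ 0.524 -0.189  0.152]
press {'point': [448.5, 235.3], 'p': 0.92} [ 0.523 -0.196  0.   ]
bottle {'point': [190.6, 214.2], 'p': 0.75} [0.51  0.447 0.   ]
```

View pics/top0.png

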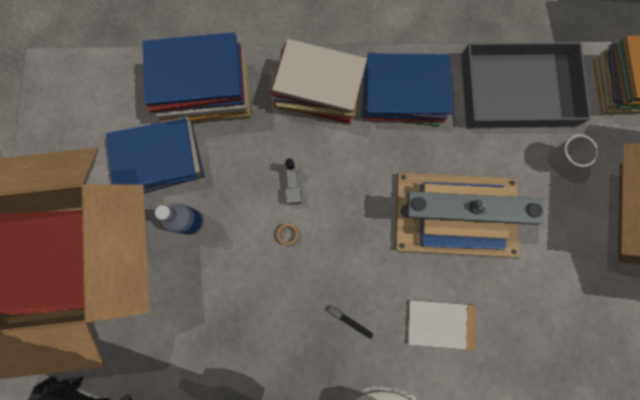

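View pics/scene0.png

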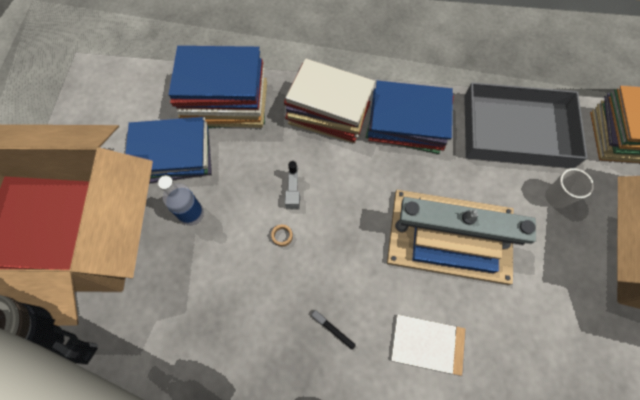

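Both views show the crank hub at about (293,198) in the top picture, with the knob at (290,163). The screw end is at (477,207), the bottle at (180,218), and nothing stands between crank and press. I'll go above the crank.

```bash
python3 -m jog '[{"xyz":[0.057,0,-0.021]},{"xyz":[0.057,0,-0.021]},{"xyz":[0.057,0,-0.021]},{"xyz":[0.057,0,-0.021]},{"xyz":[0.057,0,-0.021]},{"xyz":[0.057,0,-0.021]},{"xyz":[0.057,0,-0.021]},{"xyz":[0.057,0,-0.021]}]'; python3 -m jog '[{"yaw":-9},{"yaw":-9},{"yaw":-9},{}]'
python3 - <<'E'
from h import *
im,d,K,Rc,o=cap("wrist"); save("w1.png",im)
p,R,s=pose(); print(p,R,o,Rc[:,2],K[0,0],s["joint_pos"])
for k,z in (("crank",0),("knob_mid",.062)):
    for f in r.place_of("wrist",k)[:2]: print(k,f,ray_z(f["point"],z,K,Rc,o).round(3))
P=cloud(d,K,Rc,o); m=(d>0)&(P[...,2]>.031)&(P[...,2]<.05)&(abs(P[...,0]-.58)<.07)&(abs(P[...,1]-.2)<.05)
q=P[m][:,:2].astype(np.float32); print(len(q), q.min(0),q.max(0), cv2.minAreaRect(q))
m2=(d>0)&(P[...,2]>.07)&(P[...,2]<.09)&(abs(P[...,0]-.63)<.07)&(abs(P[...,1]-.2)<.05); print(m2.sum(),P[m2].mean(0))
E
```

```text
[0.19263041 0.5151676  0.30386176] [[ 9.36661382e-01 -3.12710281e-05  3.50236284e-01]
 [-3.50236284e-01  1.47496393e-05  9.36661382e-01]
 [-3.44562233e-05 -9.99999999e-01  2.86316890e-06]] [0.12239406 0.54169345 0.37448378] [ 0.28117774 -0.10617871 -0.95376368] 284.29988799633514 [1.21296134e+00 8.69009727e-02 1.75857401e-01 1.65974989e+00
 3.44562566e-05 1.57078469e+00]validation failed for argument at $[0]...
validation failed for argument at $[0]...
Traceback (most recent call last):
ValueError: zero-size array to reduction operation minimum which has no identity
```

View pics/w1.png

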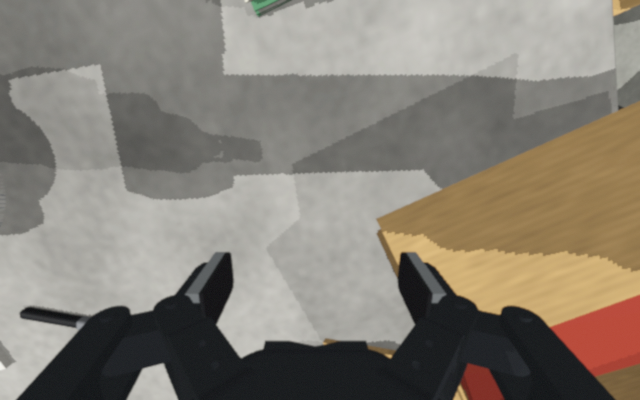

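The arm did not move because the rows were refused; every row probably needs all three keys. The picture shows only the start view.

```bash
python3 -m jog '[{"xyz":[0.055,0,-0.021],"yaw":0,"hand":0},{"xyz":[0.055,0,-0.021],"yaw":0,"hand":0},{"xyz":[0.055,0,-0.021],"yaw":0,"hand":0},{"xyz":[0.055,0,-0.021],"yaw":0,"hand":0},{"xyz":[0.055,0,-0.021],"yaw":0,"hand":0},{"xyz":[0.055,0,-0.021],"yaw":0,"hand":0},{"xyz":[0.055,0,-0.021],"yaw":0,"hand":0},{"xyz":[0.055,0,-0.021],"yaw":0,"hand":0}]' 60 && python3 -m jog '[{"xyz":[0,0,0],"yaw":-9,"hand":0},{"xyz":[0,0,0],"yaw":-9,"hand":0},{"xyz":[0,0,0],"yaw":-9,"hand":0},{"xyz":[0,0,0],"yaw":0,"hand":0}]' && cat > w.py <<'E'
from h import *
import sys
im,d,K,Rc,o=cap("wrist"); save(sys.argv[1],im)
p,R,s=pose(); print(p.round(4),R.round(4).tolist(),s["joint_pos"].round(3))
for k,z in (("crank",0),("knob_mid",.062)):
    for f in r.place_of("wrist",k)[:2]: print(k,f,ray_z(f["point"],z,K,Rc,o).round(4))
P=cloud(d,K,Rc,o); m=(d>0)&(P[...,2]>.031)&(P[...,2]<.046)&(abs(P[...,0]-.58)<.07)&(abs(P[...,1]-.2)<.05)
q=P[m][:,:2].astype(np.float32); print(len(q)); print(q.min(0),q.max(0), cv2.minAreaRect(q))
m2=(d>0)&(P[...,2]>.07)&(P[...,2]<.09)&(abs(P[...,0]-.63)<.07)&(abs(P[...,1]-.2)<.05); print(m2.sum(),P[m2].mean(0))
E
python3 w.py w2.png
```

```text
time: 1.85
ee_pos: [0.5472, 0.2022, 0.304]
ee_rot: [0.696, -0.696, 0.126, -0.126]
ft_force: [0.1, 1.1, 0.3]
finger_gap: 1.001
time: 2.35
ee_pos: [0.546, 0.2037, 0.3038]
ee_rot: [-0.706, 0.706, 0.04, -0.04]
ft_force: [0.4, -0.1, -0.1]
finger_gap: 1.006
[0.5459 0.2037 0.3039] [[0.994, -0.0, -0.1098], [0.1098, 0.0, 0.994], [-0.0, -1.0, 0.0]] [0.357 0.167 0.264 1.668 0.    0.247]
crank {'point': [309.5, 182.6], 'p': 0.71} [0.5639 0.1969 0.    ]
knob_mid {'point': [306.3, 254.7], 'p': 0.86} [0.6393 0.2022 0.062 ]
1385
[0.5507102  0.17869267] [0.6397327  0.21412364] ((0.5951168537139893, 0.19957883656024933), (0.08721710741519928, 0.03319799154996872), 5.862563133239746)
300 [0.63614633 0.20241181 0.07977839]
```

View pics/w2.png

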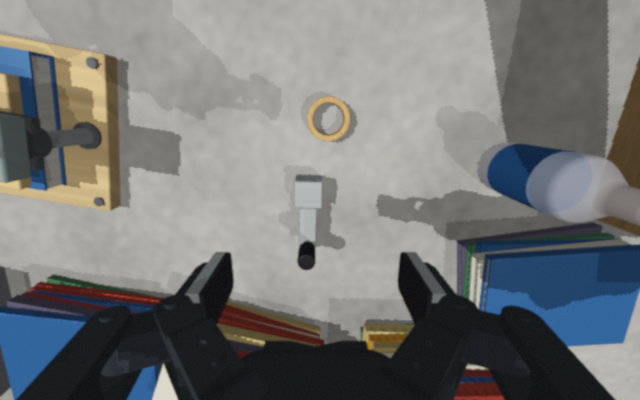

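The wrist view shows the hub at (309,190) and the knob at (306,255), squarely in front of the jaws and aligned within a degree. The hub centre comes out at about (0.567, 0.1965), yaw 5.9°. I'll descend and grip.

```bash
python3 -m jog '[{"xyz":[0.02,0.03,-0.009],"yaw":0,"hand":0},{"xyz":[0,0.05,0],"yaw":0,"hand":0},{"xyz":[0,0.05,0],"yaw":0,"hand":0},{"xyz":[0,0.05,0],"yaw":0,"hand":0},{"xyz":[0,0.03,0],"yaw":0,"hand":0},{"xyz":[0,0.016,0],"yaw":0,"hand":0},{"xyz":[0,0,0],"yaw":0,"hand":0}]' 60 && python3 -m jog '[{"xyz":[0,0,0],"yaw":0,"hand":1},{"xyz":[0,0,0],"yaw":0,"hand":1},{"xyz":[0,0,0],"yaw":0,"hand":1},{"xyz":[0,0,0],"yaw":0,"hand":1},{"xyz":[0,0,0],"yaw":0,"hand":1},{"xyz":[0,0,0],"yaw":0,"hand":1}]' 80
```

```text
time: 3.38
ee_pos: [0.5665, 0.197, 0.0774]
ee_rot: [-0.706, 0.706, 0.039, -0.04]
ft_force: [-0.2, 0.1, -0.0]
finger_gap: 0.999
time: 4.12
ee_pos: [0.5674, 0.1972, 0.0792]
ee_rot: [0.706, -0.706, -0.041, 0.039]
ft_force: [-0.5, -0.4, 5.7]
finger_gap: 0.388
```

```bash
python3 -m jog '[{"xyz":[0,-0.04,0],"yaw":0,"hand":1},{"xyz":[0,-0.05,0],"yaw":0,"hand":1},{"xyz":[0,-0.06,0],"yaw":0,"hand":1},{"xyz":[0,-0.06,0],"yaw":0,"hand":1},{"xyz":[0,0,0],"yaw":0,"hand":1}]' && python3 -m jog '[{"xyz":[-0.001,0,-0.045],"yaw":0,"hand":1},{"xyz":[-0.001,0,-0.05],"yaw":0,"hand":1},{"xyz":[-0.001,0,-0.05],"yaw":0,"hand":1},{"xyz":[-0.001,0,-0.05],"yaw":0,"hand":1},{"xyz":[-0.001,0,-0.05],"yaw":0,"hand":1},{"xyz":[-0.001,0,-0.05],"yaw":0,"hand":1},{"xyz":[-0.001,0,-0.05],"yaw":0,"hand":1},{"xyz":[-0.002,0,-0.04],"yaw":0,"hand":1}]' && cat > s.py <<'E'
from h import *
import sys
im,d,K,Rc,o=cap("wrist"); save(sys.argv[1],im)
p,R,s=pose(); print(p.round(4),s["joint_pos"].round(3),"tool z ang",np.degrees(np.arctan2(R[1,2],R[0,2])))
for k,z in (("screw_seat",.152),("knob_mid",p[2]-.017)):
    for f in r.place_of("wrist",k)[:2]: print(k,f,ray_z(f["point"],z,K,Rc,o).round(4))
P=cloud(d,K,Rc,o); np.save("P.npy",P)
for lo,hi in ((.160,.177),(.175,.185),(.145,.156),(.136,.146)):
    m=(d>0)&(P[...,2]>lo)&(P[...,2]<hi)&(np.hypot(P[...,0]-.525,P[...,1]+.192)<(.03 if lo>.15 else .16))
    q=P[m][:,:2].astype(np.float32)
    if len(q)>5: print(lo,hi,len(q),q.mean(0),cv2.minAreaRect(q))
E
python3 s.py s1.png
```

```text
time: 4.75
ee_pos: [0.5678, 0.1974, 0.2933]
ee_rot: [0.707, -0.705, -0.043, 0.037]
ft_force: [0.4, -0.4, -2.6]
finger_gap: 0.387
time: 5.75
ee_pos: [0.6011, -0.1884, 0.2859]
ee_rot: [0.706, -0.706, -0.039, 0.041]
ft_force: [0.8, 0.5, -3.0]
finger_gap: 0.391
[ 0.601  -0.1924  0.2853] [-0.309  0.284  0.367  1.656 -0.002 -0.419] tool z ang 96.30570952327187
screw_seat {'point': [321.2, 102.2], 'p': 0.9} [ 0.5199 -0.194   0.152 ]
0.16 0.177 162 [ 0.5212143  -0.19692554] ((0.5213412046432495, -0.19707778096199036), (0.013964247889816761, 0.013948549516499043), 11.004512786865234)
0.175 0.185 570 [ 0.5213358  -0.19704483] ((0.5213395357131958, -0.1970723569393158), (0.01396702229976654, 0.013946646824479103), 10.95899772644043)
0.145 0.156 4534 [ 0.52054805 -0.20656088] ((0.5214380621910095, -0.19702687859535217), (0.2748161852359772, 0.02982327900826931), 86.07865905761719)
0.136 0.146 26749 [ 0.51990336 -0.20163509] ((0.5212959051132202, -0.19684046506881714), (0.2849130630493164, 0.055244218558073044), 86.1182632446289)
```

View pics/s1.png

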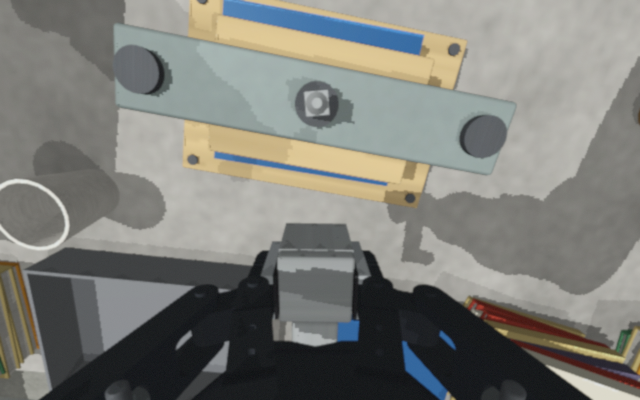

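The picture shows the screw's square end at (317,102) and the hub held straight between the fingers at (316,270). The depth gives the screw at (0.5213, -0.1970), flats at 11°. I'll check where the hub sits in the grip.

```bash
python3 - <<'E'
from h import *
P=np.load("P.npy"); p,R,s=pose()
Q=(P-p)@R   # tool coords
m=(abs(Q[...,2])<.03)&(abs(Q[...,0])<.06)&(Q[...,1]>.03)&(Q[...,1]<.09)
m[:220]=False
q=Q[m]; print(len(q))
v,u=np.nonzero(m)
for y0 in np.arange(.03,.09,.005):
    k=q[(q[:,1]>=y0)&(q[:,1]<y0+.005)&(abs(q[:,2])<.015)]
    if len(k): print(y0.round(3),len(k),"x",np.percentile(k[:,0],[2,50,98]).round(4),"z",k[:,2].min().round(4),k[:,2].max().round(4))
k=q[(q[:,0]<-.012)&(q[:,1]>.045)&(abs(q[:,2])<.015)]; print(np.polyfit(k[:,2],k[:,0],1), k[:,1].max())
dx=np.array([.5213,-.1970])-p[:2]; print("move tool", (R.T@np.r_[dx,0]).round(4))
E
```

```text
10231
0.035 5367 x [-0.0149  0.0039  0.0294] z -0.015 0.015
0.04 375 x [-0.0156 -0.0149  0.0279] z -0.0149 0.015
0.045 343 x [-0.0156 -0.015  -0.0142] z -0.015 0.0149
0.05 279 x [-0.0157 -0.0151 -0.0144] z -0.015 0.0149
0.055 275 x [-0.0156 -0.0151 -0.0145] z -0.015 0.0149
0.06 238 x [-0.0157 -0.015  -0.0145] z -0.0147 0.0149
0.065 217 x [-0.0156 -0.0151 -0.0145] z -0.015 0.015
0.07 195 x [-0.0156 -0.0151 -0.0145] z -0.0148 0.015
0.075 127 x [-0.0155 -0.015  -0.0145] z -0.0148 0.0148
[ 0.01711686 -0.0150307 ] 0.07901895254328936
move tool [-0.0802  0.0002  0.0002]
```

```bash
python3 -m jog '[{"xyz":[-0.041,0,0],"yaw":0,"hand":1},{"xyz":[-0.041,0,0],"yaw":-5,"hand":1},{"xyz":[0,0,0],"yaw":0,"hand":1},{"xyz":[0,0,0],"yaw":0,"hand":1}]' && python3 - <<'E'
from h import *
p,R,s=pose(); hub=p+R@np.array([.002,.079,0]); print(p,hub, np.degrees(np.arctan2(R[1,0],R[0,0])))
print("corr tool",R.T@(np.array([.5213,-.1970,.152])-hub))
E
```

```text
time: 6.4
ee_pos: [0.5201, -0.1951, 0.2875]
ee_rot: [0.704, -0.703, -0.071, 0.071]
ft_force: [-0.7, 0.4, -3.2]
finger_gap: 0.384
[ 0.52012    -0.19514683  0.28752491] [ 0.52208475 -0.19472782  0.20852513] 11.501417202848149
corr tool [-0.00122837  0.0565245  -0.00208356]
```

```bash
python3 -m jog '[{"xyz":[0,0.02,0],"yaw":0,"hand":1},{"xyz":[0,0,0],"yaw":0,"hand":1}]' && python3 - <<'E'
from h import *
for i in range(3):
    p,R,s=pose(); hub=p+R@np.array([.002,.079,0]); print("corr tool",R.T@(np.array([.5213,-.1970,.152])-hub)); cap("wrist")
im,d,K,Rc,o=cap("wrist"); save("s2.png",im[:, 120:520])
E
```

```text
time: 6.65
ee_pos: [0.5202, -0.1951, 0.266]
ee_rot: [0.704, -0.703, -0.07, 0.072]
ft_force: [-0.2, 0.1, -2.6]
finger_gap: 0.389
corr tool [-0.00102876  0.03497054 -0.00224485]
corr tool [-0.00120691  0.03605686 -0.00200233]
corr tool [-0.001393    0.03679765 -0.0017488 ]
```

View pics/s2.png

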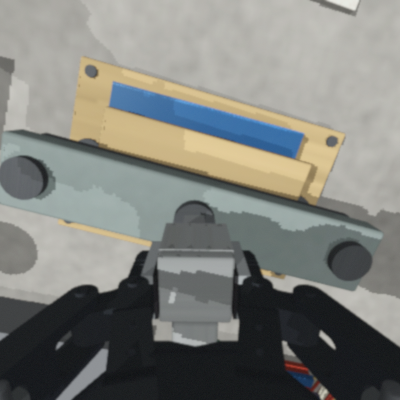

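The collar shows at (195,212), just behind the hub at (197,280). The remaining error is about 1–2 mm, so I'll correct it and lower.

```bash
python3 -m jog '[{"xyz":[-0.001,0.004,-0.002],"yaw":0,"hand":1},{"xyz":[0,0.008,0],"yaw":0,"hand":1},{"xyz":[0,0.008,0],"yaw":0,"hand":1},{"xyz":[0,0,0],"yaw":0,"hand":1}]' && python3 -m jog '[{"xyz":[0,0.006,0],"yaw":0,"hand":1},{"xyz":[0,0.006,0],"yaw":0,"hand":1},{"xyz":[0,0.004,0],"yaw":0,"hand":1},{"xyz":[0,0,0],"yaw":0,"hand":1}]'
```

```text
time: 7.35
ee_pos: [0.519, -0.1978, 0.2468]
ee_rot: [0.704, -0.703, -0.07, 0.071]
ft_force: [0.3, -0.3, -1.9]
finger_gap: 0.389
time: 7.85
ee_pos: [0.5193, -0.1979, 0.2317]
ee_rot: [0.704, -0.704, -0.071, 0.071]
ft_force: [-0.0, 0.4, -2.4]
finger_gap: 0.386
```

```bash
python3 -m jog '[{"xyz":[0,0.002,0],"yaw":0,"hand":1},{"xyz":[0,0.001,0],"yaw":0,"hand":1},{"xyz":[0,0,0],"yaw":0,"hand":1}]'
```

```text
time: 8.22
ee_pos: [0.5194, -0.1979, 0.2311]
ee_rot: [-0.703, 0.704, 0.072, -0.07]
ft_force: [-5.7, 1.8, 10.8]
finger_gap: 0.385
```

The contact force appeared at TCP z 0.231, exactly the seated height. I'll release, rise, line the tool up with the world axes and look at the knob.

```bash
python3 -m jog '[{"xyz":[0,-0.003,0],"yaw":0,"hand":0},{"xyz":[0,0,0],"yaw":0,"hand":0},{"xyz":[0,0,0],"yaw":0,"hand":0},{"xyz":[0,-0.03,0],"yaw":0,"hand":0},{"xyz":[0,-0.05,0],"yaw":0,"hand":0},{"xyz":[-0.04,-0.03,0],"yaw":0,"hand":0},{"xyz":[0,0,0],"yaw":10,"hand":0},{"xyz":[0,0,0],"yaw":1.5,"hand":0}]' && cat > k.py <<'E'
from h import *
import sys
im,d,K,Rc,o=cap("wrist"); save(sys.argv[1],im)
p,R,s=pose(); print(p.round(4),R.round(3).tolist())
P=cloud(d,K,Rc,o); r0=np.hypot(P[...,0]-.5213,P[...,1]+.197)
m=(d>0)&(P[...,2]>.222)&(P[...,2]<.25)&(r0<.1)
k=P[m]; print("knob",len(k),k.mean(0) if len(k) else 0, k.max(0) if len(k) else 0)
if len(k): c=cv2.minEnclosingCircle(k[:,:2].astype(np.float32)); print(c, "ang",np.degrees(np.arctan2(c[0][1]+.197,c[0][0]-.5213)))
m=(d>0)&(r0<.03)&(P[...,2]>.18); k=P[m]; print("hub top",np.median(k[:,2]), cv2.minAreaRect(k[:,:2].astype(np.float32)))
for f in r.place_of("wrist","knob_mid")[:1]: print(f,ray_z(f["point"],.214,K,Rc,o).round(4))
E
python3 k.py k1.png
```

```text
time: 9.22
ee_pos: [0.4801, -0.2061, 0.342]
ee_rot: [-0.707, 0.707, -0.0, 0.0]
ft_force: [-0.2, 0.5, 1.0]
finger_gap: 1.001
[ 0.4802 -0.2059  0.3415] [[1.0, -0.0, -0.0], [0.0, 0.0, 1.0], [-0.0, -1.0, 0.0]]
knob 145 [ 0.5810923  -0.1872536   0.22546349] [ 0.58646727 -0.17642957  0.22988689]
((0.5860520005226135, -0.18641576170921326), 0.01008620671927929) ang 9.28336033178331
hub top 0.19239658848373953 ((0.5274198055267334, -0.19730648398399353), (0.04795898124575615, 0.03389090672135353), 10.14345932006836)
{'point': [341.5, 336.4], 'p': 0.74} [ 0.5904 -0.1843  0.214 ]
```

View pics/k1.png

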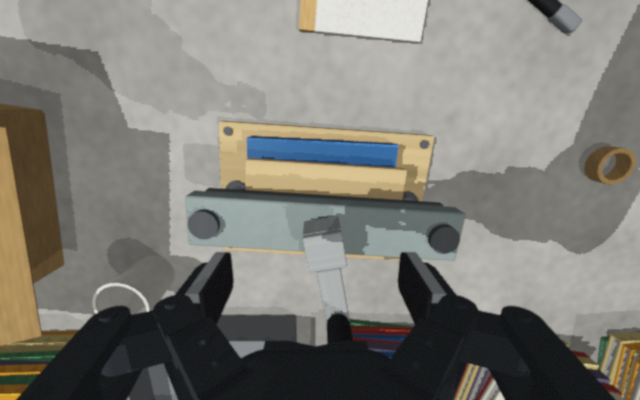

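The crank is seated: hub top at 0.1924, and 0.152+0.040 was expected. It points at 10.1°, with the knob at (338,330) in the picture, position (0.590, -0.185). Next I grip the knob from above and print the circle's steps.

```bash
python3 -m jog '[{"xyz":[0.055,0,0.0106],"yaw":0,"hand":0},{"xyz":[0.055,0,0.0106],"yaw":0,"hand":0},{"xyz":[0,0.04,0],"yaw":0,"hand":0},{"xyz":[0,0.03,0],"yaw":0,"hand":0},{"xyz":[0,0,0],"yaw":0,"hand":0}]' && python3 -m jog '[{"xyz":[0,0,0],"yaw":0,"hand":1},{"xyz":[0,0,0],"yaw":0,"hand":1},{"xyz":[0,0,0],"yaw":0,"hand":1},{"xyz":[0,0,0],"yaw":0,"hand":1},{"xyz":[0,0,0],"yaw":0,"hand":1},{"xyz":[0,0,0],"yaw":0,"hand":1}]' 40
python3 -c "
import numpy as np
for i in range(24):
    m=np.radians(10.1-7.5-15*i); print(i,(.01827*np.sin(m)).round(4),(-.01827*np.cos(m)).round(4))"
```

```text
time: 9.95
ee_pos: [0.5897, -0.1842, 0.2684]
ee_rot: [0.708, -0.706, 0.001, 0.003]
ft_force: [-0.2, 0.1, 0.0]
finger_gap: 1.001
time: 10.7
ee_pos: [0.5905, -0.1847, 0.2725]
ee_rot: [-0.707, 0.707, 0.001, 0.001]
ft_force: [3.2, 0.6, 4.8]
finger_gap: 0.238
0 0.0008 -0.0183
1 -0.0039 -0.0178
2 -0.0084 -0.0162
3 -0.0123 -0.0135
4 -0.0154 -0.0098
5 -0.0174 -0.0055
6 -0.0183 -0.0008
7 -0.0178 0.0039
8 -0.0162 0.0084
9 -0.0135 0.0123
10 -0.0098 0.0154
11 -0.0055 0.0174
12 -0.0008 0.0183
13 0.0039 0.0178
14 0.0084 0.0162
15 0.0123 0.0135
16 0.0154 0.0098
17 0.0174 0.0055
18 0.0183 0.0008
19 0.0178 -0.0039
20 0.0162 -0.0084
21 0.0135 -0.0123
22 0.0098 -0.0154
23 0.0055 -0.0174
```

```bash
python3 -m jog '[{"xyz":[0.0008,0,-0.0183],"yaw":0,"hand":1},{"xyz":[-0.0039,0,-0.0178],"yaw":0,"hand":1},{"xyz":[-0.0084,0,-0.0162],"yaw":0,"hand":1},{"xyz":[-0.0123,0,-0.0135],"yaw":0,"hand":1}]'; cat > c.py <<'E'
from h import *
p,R,s=pose(); v=p[:2]-[.5213,-.197]; print("radius",np.hypot(*v).round(4),"ang",np.degrees(np.arctan2(v[1],v[0])).round(1),p[2].round(4),s["ft_force"].round(1),s["torque"].round(2))
E
python3 c.py
```

```text
time: 11.2
ee_pos: [0.5659, -0.2518, 0.2721]
ee_rot: [0.707, -0.707, 0.0, -0.0]
ft_force: [-1.4, 5.4, 4.9]
finger_gap: 0.245
radius 0.0707 ang -50.8 0.2721 [-1.4  5.4  4.9] [1.46 0.4  0.  ]
```

The tool tracks the circle at light force, so I'll carry on.

```bash
python3 -m jog '[{"xyz":[-0.0154,0,-0.0098],"yaw":0,"hand":1},{"xyz":[-0.0174,0,-0.0055],"yaw":0,"hand":1},{"xyz":[-0.0183,0,-0.0008],"yaw":0,"hand":1},{"xyz":[-0.0178,0,0.0039],"yaw":0,"hand":1},{"xyz":[-0.0162,0,0.0084],"yaw":0,"hand":1},{"xyz":[-0.0135,0,0.0123],"yaw":0,"hand":1},{"xyz":[-0.0098,0,0.0154],"yaw":0,"hand":1},{"xyz":[-0.0055,0,0.0174],"yaw":0,"hand":1}]'; python3 c.py
python3 -m jog '[{"xyz":[-0.0008,0,0.0183],"yaw":0,"hand":1},{"xyz":[0.0039,0,0.0178],"yaw":0,"hand":1},{"xyz":[0.0084,0,0.0162],"yaw":0,"hand":1},{"xyz":[0.0123,0,0.0135],"yaw":0,"hand":1},{"xyz":[0.0154,0,0.0098],"yaw":0,"hand":1},{"xyz":[0.0174,0,0.0055],"yaw":0,"hand":1},{"xyz":[0.0183,0,0.0008],"yaw":0,"hand":1},{"xyz":[0.0178,0,-0.0039],"yaw":0,"hand":1}]'; python3 c.py
```

```text
time: 12.2
ee_pos: [0.4518, -0.2095, 0.2723]
ee_rot: [-0.707, 0.708, -0.0, 0.0]
ft_force: [4.0, -1.4, 2.2]
finger_gap: 0.247
radius 0.0706 ang -169.8 0.2723 [ 4.  -1.4  2.2] [-0.23 -1.22  0.04]
time: 13.2
ee_pos: [0.5456, -0.1304, 0.2722]
ee_rot: [0.707, -0.707, -0.0, 0.001]
ft_force: [-2.4, -0.1, 5.6]
finger_gap: 0.247
radius 0.0709 ang 70.0 0.2722 [-2.4 -0.1  5.6] [-0.5   0.56  0.02]
```

```bash
python3 -m jog '[{"xyz":[0.0162,0,-0.0084],"yaw":0,"hand":1},{"xyz":[0.0135,0,-0.0123],"yaw":0,"hand":1},{"xyz":[0.0098,0,-0.0154],"yaw":0,"hand":1},{"xyz":[0.0055,0,-0.0174],"yaw":0,"hand":1},{"xyz":[0.0008,0,-0.0183],"yaw":0,"hand":1},{"xyz":[-0.0039,0,-0.0178],"yaw":0,"hand":1},{"xyz":[-0.0084,0,-0.0162],"yaw":0,"hand":1},{"xyz":[-0.0123,0,-0.0135],"yaw":0,"hand":1}]'; python3 c.py
python3 -m jog '[{"xyz":[-0.0154,0,-0.0098],"yaw":0,"hand":1},{"xyz":[-0.0174,0,-0.0055],"yaw":0,"hand":1},{"xyz":[-0.0183,0,-0.0008],"yaw":0,"hand":1},{"xyz":[-0.0178,0,0.0039],"yaw":0,"hand":1},{"xyz":[-0.0162,0,0.0084],"yaw":0,"hand":1},{"xyz":[-0.0135,0,0.0123],"yaw":0,"hand":1},{"xyz":[-0.0098,0,0.0154],"yaw":0,"hand":1},{"xyz":[-0.0055,0,0.0174],"yaw":0,"hand":1}]'; python3 c.py
python3 -m jog '[{"xyz":[-0.0008,0,0.0183],"yaw":0,"hand":1},{"xyz":[0.0039,0,0.0178],"yaw":0,"hand":1},{"xyz":[0.0084,0,0.0162],"yaw":0,"hand":1},{"xyz":[0.0123,0,0.0135],"yaw":0,"hand":1},{"xyz":[0.0154,0,0.0098],"yaw":0,"hand":1},{"xyz":[0.0174,0,0.0055],"yaw":0,"hand":1},{"xyz":[0.0183,0,0.0008],"yaw":0,"hand":1},{"xyz":[0.0178,0,-0.0039],"yaw":0,"hand":1}]'; python3 c.py
```

```text
time: 14.2
ee_pos: [0.5667, -0.2509, 0.2722]
ee_rot: [0.707, -0.707, -0.0, -0.0]
ft_force: [0.3, 1.9, 6.0]
finger_gap: 0.246
radius 0.0704 ang -49.9 0.2722 [0.3 1.9 6. ] [ 0.92  0.08 -0.04]
time: 15.2
ee_pos: [0.4518, -0.2092, 0.2724]
ee_rot: [-0.707, 0.708, -0.0, 0.0]
ft_force: [3.1, -1.6, 4.0]
finger_gap: 0.247
radius 0.0705 ang -170.1 0.2724 [ 3.1 -1.6  4. ] [-0.22 -0.84 -0.01]
time: 16.2
ee_pos: [0.5456, -0.1304, 0.2722]
ee_rot: [0.707, -0.707, -0.0, 0.0]
ft_force: [-2.5, -1.3, 6.0]
finger_gap: 0.246
radius 0.0709 ang 69.9 0.2722 [-2.5 -1.3  6. ] [-0.52  0.58  0.01]
```

```bash
python3 -m jog '[{"xyz":[0.0162,0,-0.0084],"yaw":0,"hand":1},{"xyz":[0.0135,0,-0.0123],"yaw":0,"hand":1},{"xyz":[0.0098,0,-0.0154],"yaw":0,"hand":1},{"xyz":[0.0055,0,-0.0174],"yaw":0,"hand":1},{"xyz":[0.0008,0,-0.0183],"yaw":0,"hand":1},{"xyz":[-0.0039,0,-0.0178],"yaw":0,"hand":1},{"xyz":[-0.0084,0,-0.0162],"yaw":0,"hand":1},{"xyz":[-0.0123,0,-0.0135],"yaw":0,"hand":1}]'; python3 c.py
python3 -m jog '[{"xyz":[-0.0154,0,-0.0098],"yaw":0,"hand":1},{"xyz":[-0.0174,0,-0.0055],"yaw":0,"hand":1},{"xyz":[-0.0183,0,-0.0008],"yaw":0,"hand":1},{"xyz":[0,0,0],"yaw":0,"hand":1},{"xyz":[0,0,0],"yaw":0,"hand":1}]'; python3 c.py
python3 - <<'E'
from h import *
im,d,K,Rc,o=cap("top"); P=cloud(d,K,Rc,o); save("top2.png",cv2.resize(im[150:290,360:580],None,fx=3,fy=3)); np.save("Pt.npy",P)
yaw=np.radians(-3.9); c,s=np.cos(yaw),np.sin(yaw)
X=(P[...,0]-.5213)*c+(P[...,1]+.197)*s; Y=-(P[...,0]-.5213)*s+(P[...,1]+.197)*c
for a,b in ((-.056,-.045),(-.073,-.062),(.062,.073),(.045,.056)):
    m=(X>a)&(X<b)&(abs(Y)<.08)&(d>0); print(a,m.sum(),np.percentile(P[m][:,2],[10,50,90]).round(4))
E
```

```text
time: 17.2
ee_pos: [0.5667, -0.2508, 0.2722]
ee_rot: [0.707, -0.707, -0.0, -0.0]
ft_force: [0.8, 2.6, 6.1]
finger_gap: 0.243
radius 0.0704 ang -49.8 0.2722 [0.8 2.6 6.1] [ 0.98 -0.02  0.01]
time: 17.82
ee_pos: [0.5153, -0.2668, 0.2724]
ee_rot: [-0.707, 0.707, -0.0, 0.0]
ft_force: [-1.5, -1.7, 8.6]
finger_gap: 0.249
radius 0.07 ang -94.9 0.2724 [-1.5 -1.7  8.6] [-0.09  0.22 -0.02]
-0.056 883 [0.0655 0.4822 0.5972]
-0.073 429 [0.0504 0.0531 0.6117]
0.062 155 [0.0495 0.0521 0.0546]
0.045 603 [0.0647 0.4711 0.5368]
```

View pics/top2.png

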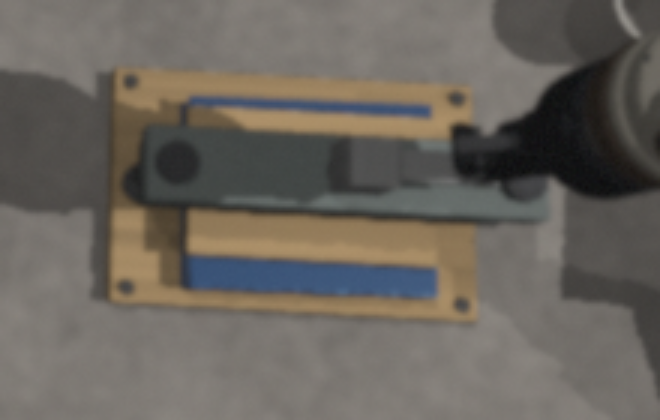

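The crank points along -y, with the book and platen in place. The platen top is about 14 mm above the book's top, so it is in contact. The wrist cloud saved before winding gives the starting gap, which fixes the starting screw angle.

```bash
python3 - <<'E'
import numpy as np
yaw=np.radians(-3.9); c,s=np.cos(yaw),np.sin(yaw)
for f in ("P.npy","Pt.npy"):
    P=np.load(f); X=(P[...,0]-.5213)*c+(P[...,1]+.197)*s; Y=-(P[...,0]-.5213)*s+(P[...,1]+.197)*c; Z=P[...,2]
    for n,m in (("platen",(abs(X)<.054)&(abs(X)>.03)&(Z>.06)&(Z<.1)),("book",(abs(X)<.073)&(abs(X)>.061)&(Z<.06)&(Z>.04))):
        m&=abs(Y)<.085; print(f,n,m.sum(),np.percentile(Z[m],[5,25,50,75,95]).round(4))
E
```

```text
P.npy platen 8497 [0.0832 0.0839 0.0844 0.0849 0.0856]
P.npy book 2710 [0.0513 0.052  0.0525 0.0531 0.0538]
Pt.npy platen 1252 [0.0638 0.0654 0.0663 0.0676 0.0693]
Pt.npy book 569 [0.0491 0.0512 0.0523 0.0537 0.0553]
```

The starting gap of 17.9 mm gives a start angle of about 1.35, and the flats gave 1.31. After 825° of winding the screw is at about 15.6, mid-range. I'll let go, move clear and check.

```bash
python3 -m jog '[{"xyz":[0,0,0],"yaw":0,"hand":0},{"xyz":[0,0,0],"yaw":0,"hand":0},{"xyz":[0,0,0],"yaw":0,"hand":0},{"xyz":[0,0,0],"yaw":0,"hand":0},{"xyz":[0,-0.04,0],"yaw":0,"hand":0},{"xyz":[0,-0.05,0],"yaw":0,"hand":0},{"xyz":[-0.06,0,0],"yaw":0,"hand":0},{"xyz":[0,0,0.04],"yaw":0,"hand":0}]' && python3 -m jog '[{"xyz":[0,0,0.02],"yaw":0,"hand":0},{"xyz":[0,0,0],"yaw":0,"hand":0}]' && python3 k.py k3.png; python3 - <<'E'
from h import *
im,d,K,Rc,o=cap("top")
for f in r.place_of("top","bottle")[:1]: print(f,ray_z(f["point"],0,K,Rc,o).round(3))
E
```

```text
time: 18.88
ee_pos: [0.4534, -0.2282, 0.3627]
ee_rot: [-0.707, 0.707, -0.001, 0.002]
ft_force: [1.4, 0.1, 0.9]
finger_gap: 0.998
time: 19.12
ee_pos: [0.4556, -0.2056, 0.3621]
ee_rot: [-0.707, 0.707, 0.001, -0.001]
ft_force: [0.9, -0.3, -0.5]
finger_gap: 0.995
[ 0.4557 -0.2062  0.3619] [[1.0, 0.0, -0.002], [0.002, -0.0, 1.0], [0.0, -1.0, -0.0]]
knob 545 [ 0.51236924 -0.26468776  0.23116751] [ 0.52602671 -0.25632202  0.23472951]
((0.5149103403091431, -0.2665204107761383), 0.01122160255908966) ang -95.25133321612859
hub top 0.19242359425765132 ((0.5203934907913208, -0.20345938205718994), (0.04643114283680916, 0.03452237322926521), 85.54741668701172)
{'point': [247.8, 272.0], 'p': 0.58} [ 0.515  -0.2652  0.214 ]
{'point': [189.8, 219.9], 'p': 0.78} [0.514 0.451 0.   ]
```

View pics/k3.png

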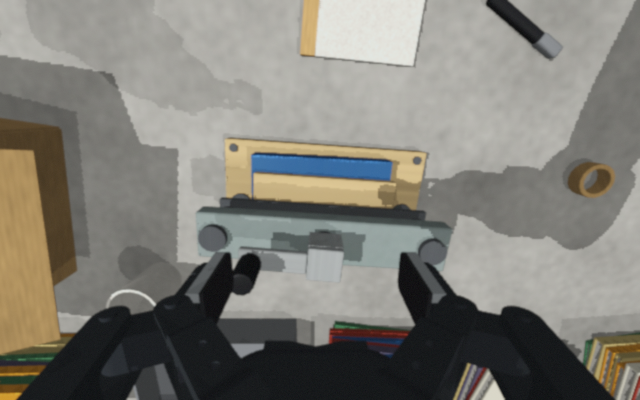

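The crank sits on the screw, hub at (325,262) and knob at (245,272), and did not spring back (95.3° against 94.9° when let go). The platen is down on the book and the robot is clear.

```bash
python3 -c "
from cell import r
print(r.sign_off())"
```

```text
the job is handed in; nothing more can be done
None
```

I picked up the crank by its hub, seated it on the screw, and wound it 825° clockwise by the knob. I then let go, moved clear and handed the job in at about 19 s, well under the 72 s limit.

**Last checks:**
- **Crank:** the hub top is at 0.1924 m, and 0.192 m means fully seated. It did not spring back when released.
- **Clamping:** the platen's underside is down on the book, at 0.052 m. The starting angle came out as 1.31 from the screw's flats and 1.35 from the platen gap, so the screw should now be at about 15.6. Firm pressing starts at about 14 and the stop is at 17.6. I worked out the firm pressure from this angle; I did not measure the force directly.
- **Book and bottle:** the book looked in place. The bottle stands within about 1 cm of the first estimate, which is within the detector's scatter.
- **Forces:** the forces I read stayed below about 13 N, sampled after moves rather than continuously.

**What went wrong:** my first move was refused because the rows were missing keys, and nothing moved. No final check failed or disagreed.

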